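Set an eyelet punch to gauge height and hold it

TASK

Take the yellow gauge plate from its wooden rest, stand it upright on one of its long thin edges on the bare half of the eyelet tool's blue base plate, and let go of it. Then take the punch by its black knob and draw it straight up out of its steel guide block, without forcing it sideways and never right out of the bore, until the underside of its red collar is level with the top edge of the standing gauge. Finish while still holding the punch there, so that someone can lock it; leave everything else on the bench where it is.

Things in the scene. Friction and masses are not known exactly. Their poses are not given: they have to be found in the camera images.
- press: Eyelet tool, fixed to the bench: blue base plate 120 (own x) x 240 (own y) x 12 high, origin at the centre of its underside on the bench (z up). On it a square steel guide block 50 x 50, 56 high (its top 68 above the bench), centred at own x 0, y -65, with a vertical 17.5 diameter bore through it. Four bolt heads 4 high near the corners are only for looks. The half with own y from -20 to +120 is bare; a good place for the gauge is centred at own y +50, its length along own y.
- punch: Loose punch rod, about 0.2 to 0.4 kg, standing in the bore: steel shank of 16 diameter reaching 54 below the origin, red collar of 32 diameter from 0 to 8 above the origin (it rests on the guide block at the start), black round knob of 24 diameter from 8 to 52 above the origin. Origin: on the axis, at the underside of the collar; own z up along the axis. It is drawn up against its weight only; no spring or catch.
- punch_foot (a point): the lower end of the punch's shank, on its axis, 54 below the collar's underside
- rest: Wooden gauge rest, fixed, foot 120 (own x) x 130 (own y) x 12 high, origin at the centre of its underside. Its sloping back carries the lower half of the gauge's underside; the gauge leans 0.45 rad from the vertical, its top towards the rest's own +x (away from the robot). The upper half of the gauge stands free on both faces.
- gauge: Loose yellow gauge plate, 0.18 kg, 15 thick (own x) x 110 long (own y) x 85 high (own z), origin at its centre (64 above the bench in the rest), own z up the plate towards the free upper edge. Stood upright on the base plate its top edge is 97 above the bench. It can be pinched across its thickness at the upper edge by a gripper tilted 0.45 rad, coming down along the plate.
- boot_a: Bystander, to be left alone: brown hiking boot, 270 x 95 x 165, toe along its own +x; origin at the centre of its underside
- boot_b: Bystander, to be left alone: the other brown hiking boot, same size; origin at the centre of its underside
- wax_jar: Bystander, to be left alone: round jar with yellow lid, diameter 68, 55 high; origin at the centre of its underside
- polish_tin: Bystander, to be left alone: flat round copper-coloured tin, diameter 70, 24 high; origin at the centre of its underside
- spray: Bystander, to be left alone: slim bottle, diameter 44, 140 high; origin at the centre of its underside
- brush: Bystander, to be left alone: shoe brush lying bristles down, 55 x 150 (own y) x 38 high; origin at the centre of its underside
- screwdriver: Bystander, to be left alone: screwdriver with red handle, lying flat along its own x; origin at the centre of its underside
There are look-alikes about, which are no part of the job. Leave any pink look-alike of the punch alone.

How it is judged:
By the outcome, as a careful person would: the job done as asked, in the order asked, and still so for the second after the job is handed in, while the arm keeps its last pose, push and grip.
It also fails if it takes over 48 s, if anything falls off the work surface, if the arm or the gripper's body presses on something with over 40 N, if the wrist force passes 120 N, or if a joint passes its speed limit or range.

ROBOT

A 6-joint arm with a two-finger parallel gripper is mounted at the origin on the work surface. World frame = base frame: x ahead of the robot, y to its left, z up, the work surface at z = 0. Lengths are in m, angles in rad, forces in N, time in s.
With the tool pointing down it reaches from about 0.375 to 0.9 m from the base axis. Payload 3.1 kg.
Tool frame: the origin (TCP) lies at the very end of the fingers, on their centre line; the grasp point (between the pads) lies 19 mm behind it; z points along the fingers, y is the direction in which the jaws open and shut (so a half turn about z gives the same grasp; the last joint's range is limited). The gripper opens to 85 mm and grips with 20 to 120 N. Pads are 22 mm wide; open, the fingers measure 114 mm over their backs; the gripper's body (76 mm by 85 mm) begins 54 mm behind the grasp point. The pads swing forward as they close: fully open they stand 13 mm farther back than shut.
Start: joints at [1.145, 0.527, 1.433, -0, 1.181, -0.178], TCP at [0.153, 0.606, 0.231] pointing down, gripper open.
Joint ranges: [-3.08, 3.08], [-0.75, 2.2], [0.22, 2.44], [-1.43, 4.57], [0, 2.65], [-2.85, 2.85]. Speed limits (rad/s): [2.79, 2.79, 3.14, 3.14, 3.14, 3.14].

INTERFACE

Orientations are given as a unit quaternion [x, y, z, w].
In Python, from station import manip gives the robot as it stands. The module is installed in compiled form; this text tells all that it offers.
- The arm moves only by the tool send_rows, never from a script. Its argument "commands" is a list of rows, each an object with "delta_pos": the shift along the world's x, y, z in cm, a list of three; "yaw": the turn about the world's z in rad. A call has 1 to 10 rows; each row shifts and turns the pose as measured when the row begins; what a row does not reach is not made up. A row lasts 1/8 s, in which the tool goes at most 62.5 mm and 10.7 degrees, less where a joint would pass 70% of its speed; a pose out of reach is approached as far as the arm can. A call is refused whole if a number of a shift passes 6.25 or a number of a turn 0.188, either way. A call with a gripper value outside its range is refused whole. "grip" is the closure, from -1 (fully open) to 1 (shut), set as the call begins (left out, the last holds). The fingers move at their own pace and stop on an object; "force" is the grip in N (left out, the last holds). Time passes only in rows, so rows that do not move let the fingers close. It gives the time, the measured TCP pose, the force and the opening at its end, in the units of the state.
- manip.sense(): the state, without advancing time (a new reading comes with each control period).
- manip.snapshot(name): name is "scene" or "side" or "wrist"; returns the picture (400x640x3 uint8, blue, green, red); there is no depth.
- manip.get_calibration(name): a dict with "fx", "fy", "cx", "cy" (pixels), "dist_coeffs" ([k1, k2, p1, p2, k3] as OpenCV has them; the pictures are not rectified), "world_to_cam" (4x4, takes a point from world to camera coordinates); the wrist camera has in their place "mount" (4x4, takes a point from camera to tool coordinates, whose origin is the TCP and whose axes are the flange's). Camera axes: x right, y down, z forward; pixel columns grow to the right and rows downward; lengths in m; the calibration is good to about 2 mm. A picture is of the moment at which its call begins: read the wrist's pose just before it. get_calibration takes no time and is no camera call.
- manip.sign_off(): hands the job in, once; it reports no verdict.
The state is a dict: "t": time; "q": joint angles; "qd": joint speeds; "tau": joint torques, N m; "tcp_pos": TCP position; "tool_rot": TCP orientation; "force": force on the tool from outside, world axes, zero at the start; "ft_torque": the same for the moment, N m; "finger_gap": opening from 0.0 (shut) to 1.0 (fully open).
Only numpy, scipy, OpenCV 4.12 (cv2) and the standard library are available. Lean on these libraries where they do the work, as an engineer would, in place of code of your own. Each camera call takes 0.05 s, during which the arm holds its last target. There are 200 camera calls.

## Working session

There is one attempt and no reset: what is moved stays moved. The work goes in short steps, Python scripts to look and compute and a tool call to move; the robot and the scene stay as the last step left them, time stands still between calls to the robot, and variables do not carry over. Pictures are saved under pics/ and viewed, about 8 in all and at most 12, crops included, and the job is handed in when it is done.

Besides the shell and the picture viewer there is one more tool, called after ">>>" as a command line: name --argument value ..., lists and objects as JSON in quotes. send_rows: Moves the arm, as the interface text tells. Its arguments: {"type":"object","properties":{"commands":{"type":"array","items":{"type":"object","properties":{"delta_pos":{"type":"array","items":{"type":"number"}},"yaw":{"type":"number"}}}},"grip":{"type":"number"},"force":{"type":"number"}},"required":["commands"]}

```bash
mkdir -p pics; python3 - <<'E'
from station import manip
import cv2,numpy as np
s=manip.sense();print(s['t'],s['tcp_pos'],s['tool_rot'],s['finger_gap'])
for n in("scene","side","wrist"):
    im=manip.snapshot(n);cv2.imwrite(f"pics/{n}0.png",im)
    c=manip.get_calibration(n)
    print(n,{k:np.round(v,4).tolist() for k,v in c.items()})
E
```

```text
0.0 [0.15234697 0.60540283 0.23033966] [ 1.23074607e-01  9.92396817e-01 -1.04637448e-03 -3.23518423e-04] 0.9962402808877806
scene {'fx': 366.1056, 'fy': 366.1056, 'cx': 317.4472, 'cy': 198.1138, 'dist_coeffs': [-0.043, 0.0, 0.0, 0.0, 0.0], 'world_to_cam': [[0.7032, 0.7109, 0.0094, -0.3884], [0.6051, -0.5916, -0.5328, -0.3128], [-0.3732, 0.3804, -0.8462, 1.3403], [0.0, 0.0, 0.0, 1.0]]}
side {'fx': 452.6134, 'fy': 452.6134, 'cx': 321.3277, 'cy': 201.3583, 'dist_coeffs': [-0.0603, 0.0, 0.0, 0.0, 0.0], 'world_to_cam': [[0.9574, -0.2877, 0.0224, -0.5634], [-0.1614, -0.5981, -0.785, 0.1547], [0.2393, 0.748, -0.6191, 1.1575], [0.0, 0.0, 0.0, 1.0]]}
wrist {'fx': 293.3847, 'fy': 293.3847, 'cx': 322.2078, 'cy': 197.4101, 'dist_coeffs': [-0.0346, 0.0, 0.0, 0.0, 0.0], 'mount': [[0.0003, -0.9646, -0.2638, 0.0681], [1.0, 0.0006, -0.0008, 0.0], [0.001, -0.2638, 0.9646, -0.142], [0.0, 0.0, 0.0, 1.0]]}
```

View pics/scene0.png

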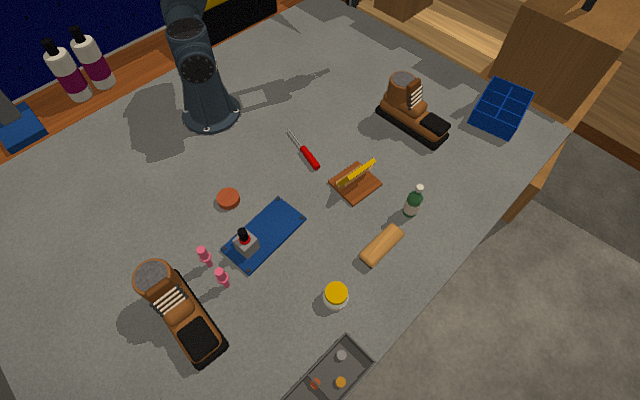

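View pics/side0.png

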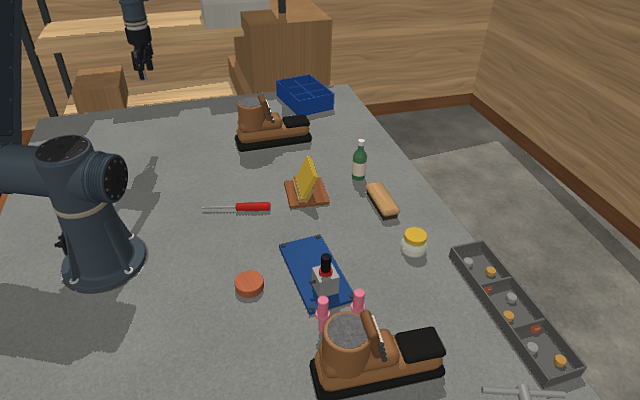

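Scene: blue base about (262,235), punch knob (243,235), rest with gauge (355,178), pink look-alikes (203,255) and (221,277). Side: base (315,270), punch (326,265), rest (306,185), pinks (322,310) and (358,300).

```bash
cat > h.py <<'E'
from station import manip
import cv2,numpy as np
from scipy.spatial.transform import Rotation as R
def cam(n,st=None):
    c=manip.get_calibration(n);K=np.array([[c['fx'],0,c['cx']],[0,c['fy'],c['cy']],[0,0,1]])
    if n=='wrist':
        T=np.eye(4);T[:3,:3]=R.from_quat(st['tool_rot']).as_matrix();T[:3,3]=st['tcp_pos']
        W=np.linalg.inv(T@np.array(c['mount']))
    else: W=np.array(c['world_to_cam'])
    return K,np.array(c['dist_coeffs']),W
def rays(px,C):
    K,D,W=C
    u=cv2.undistortPoints(np.array(px,float).reshape(-1,1,2),K,D)[:,0]
    d=np.c_[u,np.ones(len(u))]@W[:3,:3]      # R^T d
    return -W[:3,:3].T@W[:3,3],d
def plane(px,z,C):
    o,d=rays(px,C);return o+d*((z-o[2])/d[:,2])[:,None]
def tri(p1,C1,p2,C2):
    o1,d1=rays([p1],C1);o2,d2=rays([p2],C2)
    A=np.c_[d1[0],-d2[0]];t=np.linalg.lstsq(A,o2-o1,rcond=None)[0]
    a=o1+d1[0]*t[0];b=o2+d2[0]*t[1];return (a+b)/2,np.linalg.norm(a-b)
def proj(P,C):
    K,D,W=C;return cv2.projectPoints(np.array(P,float).reshape(-1,3),cv2.Rodrigues(W[:3,:3])[0],W[:3,3],K,D)[0][:,0]
def mask(im,lo,hi,roi=None):
    m=cv2.inRange(cv2.cvtColor(im,cv2.COLOR_BGR2HSV),np.array(lo),np.array(hi))
    if roi: k=np.zeros_like(m);x0,y0,x1,y1=roi;k[y0:y1,x0:x1]=255;m&=k
    return m
def big(m):
    return max(cv2.findContours(m,cv2.RETR_EXTERNAL,cv2.CHAIN_APPROX_NONE)[0],key=cv2.contourArea)[:,0]
E
python3 - <<'E'
from h import *
roi={'scene':[(200,180,320,285),(310,140,400,215),(185,220,240,300)],'side':[(265,225,365,325),(275,145,340,215),(310,280,372,335)]}
tiles=[]
for n in('scene','side'):
    im=cv2.imread(f'pics/{n}0.png');C=cam(n)
    b=big(mask(im,(105,120,40),(125,255,255),roi[n][0]))
    P=plane(b,.012,C)[:,:2]*1000
    r=cv2.minAreaRect(cv2.convexHull(P.astype(np.float32)));print(n,'base',np.round(r[0],1),np.round(r[1],1),r[2])
    y=big(mask(im,(20,120,90),(35,255,255),roi[n][1]));h=cv2.convexHull(y)
    print('gauge px',cv2.approxPolyDP(h,1.5,True)[:,0].tolist())
    w=big(mask(im,(5,80,50),(19,255,255),roi[n][1]))
    P=plane(w,.012,C)[:,:2]*1000
    print('rest px',cv2.approxPolyDP(cv2.convexHull(w),1.5,True)[:,0].tolist());print(np.round(plane(cv2.approxPolyDP(cv2.convexHull(w),1.5,True)[:,0],.012,C)[:,:2]*1000).tolist())
    # red collar, black knob, pink
    m=mask(im,(0,150,60),(6,255,255),roi[n][0]);c=big(m);print('red',c.min(0),c.max(0))
    print('pink',[(cv2.boundingRect(q)) for q in cv2.findContours(mask(im,(150,60,90),(178,255,255),roi[n][2]),0,2)[0]])
    for x0,y0,x1,y1 in(roi[n][0],roi[n][1]):
        tiles.append(cv2.resize(im[y0:y1,x0:x1],(400,300),interpolation=cv2.INTER_CUBIC));
cv2.imwrite('pics/crop1.png',np.vstack([np.hstack(tiles[:2]),np.hstack(tiles[2:])]))
E
```

```text
scene base [ 516.  -184.5] [119.7 238.6] 4.814305782318115
gauge px [[374, 158], [375, 161], [340, 186], [338, 184], [350, 173]]
rest px [[372, 165], [382, 183], [352, 206], [328, 182], [328, 180], [356, 161]]
[[574.0, 231.0], [643.0, 200.0], [634.0, 68.0], [520.0, 79.0], [515.0, 85.0], [526.0, 206.0]]
red [239 235] [250 244]
pink [(214, 267, 16, 21), (196, 245, 17, 22)]
side base [ 515.3 -186.6] [120.5 243. ] 4.5193891525268555
gauge px [[308, 156], [312, 161], [317, 177], [305, 199], [301, 197], [296, 175]]
rest px [[284, 181], [294, 176], [320, 177], [329, 202], [327, 204], [290, 208]]
[[527.0, 208.0], [565.0, 227.0], [644.0, 200.0], [633.0, 69.0], [624.0, 61.0], [514.0, 72.0]]
red [319 268] [331 276]
pink [(315, 295, 15, 38), (350, 288, 15, 26)]
```

View pics/crop1.png

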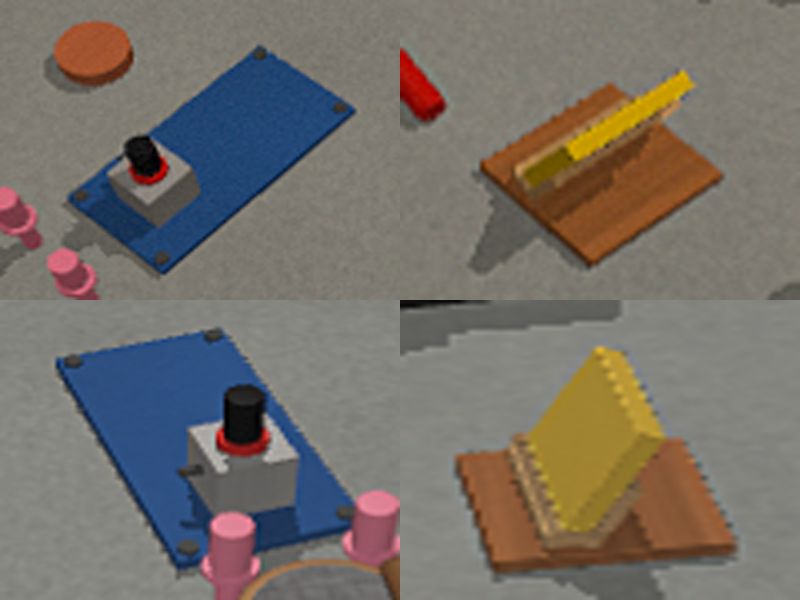

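Crops: base clear with the bore block at its −y end; gauge leans to +x with its top edge a bright strip in scene from (350,173) to (375,160), and in side from (309,158) to (317,177).

```bash
python3 - <<'E'
from h import *
C1,C2=cam('scene'),cam('side')
p,e=tri((374.3,159.7),C1,(310.2,158.5),C2);print('top +y mid',p,e)
p,e=tri((243.5,231),C1,(325.5,256),C2);print('knob top guess',p,e)
yaw=-.066;Rz=R.from_euler('z',yaw).as_matrix()
a=.45;Rg=Rz@R.from_euler('y',a).as_matrix()
for dx in(-.01,0,.01):
  o=np.array([.579,.138,0])+Rz@[dx,0,.064]
  c=np.array([o+Rg@[sx*.0075,sy*.055,.0425] for sx in(-1,1) for sy in(-1,1)])
  print(dx,proj(c,C1).round(1).tolist(),proj(c,C2).round(1).tolist())
for n,C in(('scene',C1),('side',C2)):
  im=cv2.imread(f'pics/{n}0.png')
  m=mask(im,(0,0,0),(180,255,45),(225,220,260,250) if n=='scene' else (315,245,340,270))
  c=big(m);print(n,'knob',c.min(0),c.max(0))
  B=np.array([.5209,-.2503,0]);print('pred knob top/bottom',proj([B+[0,0,.12],B+[0,0,.076]],C).round(1).tolist())
for n,px in (('scene',[(222,271),(204,249)]),):
  print(plane(px,.1,C1))
p1,e1=tri((222,269),C1,(357.5,291),C2);p2,e2=tri((202.5,247.5),C1,(322.5,298),C2);print(p1,e1,p2,e2)
E
```

```text
top +y mid [0.60431727 0.18789106 0.10021862] 0.008049965383657594
knob top guess [ 0.52270832 -0.24374976  0.11678442] 0.0008368091404235514
-0.01 [[344.0, 174.5], [370.5, 155.3], [347.0, 178.6], [373.4, 159.3]] [[310.0, 176.5], [302.6, 156.1], [314.6, 177.9], [306.9, 157.5]]
0 [[346.4, 176.6], [372.9, 157.3], [349.4, 180.8], [375.8, 161.3]] [[313.4, 176.2], [305.8, 155.8], [318.0, 177.5], [310.1, 157.1]]
0.01 [[348.7, 178.7], [375.2, 159.3], [351.8, 182.9], [378.2, 163.3]] [[316.8, 175.8], [309.0, 155.4], [321.4, 177.1], [313.3, 156.8]]
scene knob [238 228] [247 241]
pred knob top/bottom [[240.9, 231.4], [243.6, 238.8]]
side knob [321 254] [330 269]
pred knob top/bottom [[325.8, 257.3], [325.2, 270.7]]
[[ 0.56471506 -0.34960164  0.1       ]
 [ 0.48379574 -0.3467642   0.1       ]]
[ 0.56201821 -0.34727533  0.10174691] 0.0019767055683944977 [ 0.48255462 -0.34870906  0.10678568] 0.002934975033396995
```

>>> send_rows --commands '[{"delta_pos": [3, -3.2, 0], "yaw": -0.14}, {"delta_pos": [3, -3.2, 0], "yaw": -0.14}, {"delta_pos": [3, -3.2, 0], "yaw": -0.14}, {"delta_pos": [3, -3.2, 0], "yaw": -0.14}, {"delta_pos": [3, -3.2, 0], "yaw": -0.14}, {"delta_pos": [3, -3.2, 0], "yaw": -0.14}, {"delta_pos": [3, -3.2, 0], "yaw": -0.14}, {"delta_pos": [3, -3.2, 0], "yaw": -0.14}, {"delta_pos": [3, -3.2, 0], "yaw": -0.14}, {"delta_pos": [3, -3.2, 0], "yaw": -0.13}]' --grip -1 --force 25

```text
t: 1.4
tcp_pos: [0.4571, 0.2765, 0.2281]
tool_rot: [0.743, 0.669, -0.001, -0.001]
force: [0.7, -0.0, 0.7]
finger_gap: 1.002
```

>>> send_rows --commands '[{"delta_pos": [3.4, -3.5, 0], "yaw": 0.02}, {"delta_pos": [3.4, -3.5, 0], "yaw": 0.02}, {"delta_pos": [3.4, -3.5, 0]}, {"delta_pos": [3.3, -3.4, 0]}, {"delta_pos": [0, 0, 0]}]'

```text
validation failed for argument at $.co...
```

```bash
python3 - <<'E'
from h import *
s=manip.sense();im=manip.snapshot('wrist');cv2.imwrite('pics/w1.png',im);C=cam('wrist',s)
print(s['tcp_pos'],s['tool_rot'],R.from_quat(s['tool_rot']).as_matrix()[:,1],s['q'])
Rz=R.from_euler('z',-.066).as_matrix();Rg=Rz@R.from_euler('y',.45).as_matrix();o=np.array([.58,.138,.064])
pr=proj([o+Rg@[sx*.0075,sy*.055,.0425] for sx in(-1,1) for sy in(-1,1)],C);print('pred top',pr.round(1).tolist())
c=big(mask(im,(20,120,90),(35,255,255)));print(cv2.approxPolyDP(cv2.convexHull(c),2,True)[:,0].tolist())
v=im.copy()
for p in pr: cv2.circle(v,tuple(int(x) for x in p),2,(255,0,255),-1)
cv2.imwrite('pics/w1v.png',v)
E
```

```text
[0.45714346 0.27650821 0.22806095] [ 0.74334583  0.66890446 -0.00128115 -0.00147162] [ 0.99445091 -0.10512932 -0.00390178] [0.33372403 0.41115206 1.66142695 0.00195418 1.07251894 0.43811196]
pred top [[459.7, 348.6], [470.2, 259.0], [469.0, 343.7], [480.3, 255.5]]
[[411, 230], [424, 229], [478, 254], [475, 280], [469, 280], [410, 247]]
```

View pics/w1v.png

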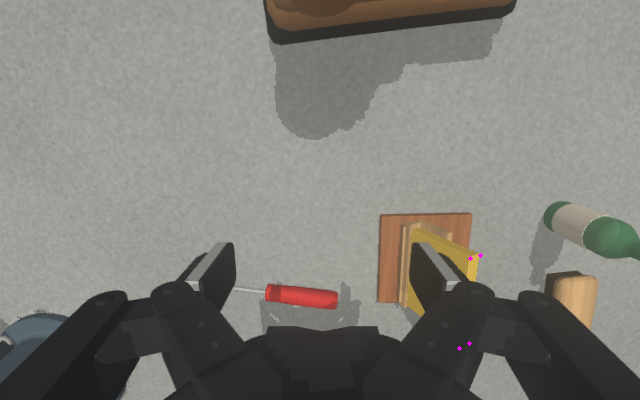

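Wrist view: gauge's top +y corners appear at (470–479,255), matching the prediction to a few pixels. Each row needs both keys; resending.

>>> send_rows --commands '[{"delta_pos": [3.4, -3.5, 0], "yaw": 0.02}, {"delta_pos": [3.4, -3.5, 0], "yaw": 0.02}, {"delta_pos": [3.4, -3.5, 0], "yaw": 0}, {"delta_pos": [3.3, -3.4, 0], "yaw": 0}, {"delta_pos": [0, 0, 0], "yaw": 0}]'

```text
t: 2.08
tcp_pos: [0.6006, 0.1283, 0.2268]
tool_rot: [0.731, 0.682, -0.001, 0.001]
force: [-0.4, 0.7, 0.1]
finger_gap: 0.996
```

```bash
python3 - <<'E'
from h import *
s=manip.sense();im=manip.snapshot('wrist');cv2.imwrite('pics/w2.png',im);C=cam('wrist',s)
print(s['tcp_pos'],R.from_quat(s['tool_rot']).as_matrix()[:,1])
Rz=R.from_euler('z',-.066).as_matrix();Rg=Rz@R.from_euler('y',.45).as_matrix();o=np.array([.58,.138,.064])
pr=proj([o+Rg@[sx*.0075,sy*.055,.0425] for sx in(-1,1) for sy in(-1,1)],C);print('pred top',pr.round(1).tolist())
c=big(mask(im,(20,120,90),(35,255,255)));print(cv2.approxPolyDP(cv2.convexHull(c),2,True)[:,0].tolist())
for p in pr: cv2.circle(im,tuple(int(x) for x in p),1,(255,0,255),-1)
cv2.imwrite('pics/w2v.png',im)
E
```

```text
[0.6006352  0.12832968 0.22680858] [ 9.97548691e-01 -6.99739182e-02 -5.08946636e-04]
pred top [[314.1, 238.4], [312.8, 121.2], [328.0, 235.7], [328.1, 121.0]]
[[282, 118], [326, 119], [325, 215], [322, 233], [311, 234], [284, 210]]
```

View pics/w2v.png

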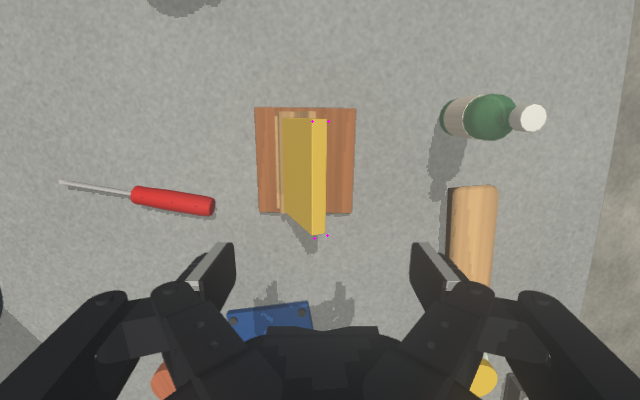

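Prediction agrees within about 2 mm. The tool can't be tilted with these rows. So I'll straddle the upper edge, drag the top towards the robot with the far pad until it is nearly upright, then close.

>>> send_rows --commands '[{"delta_pos": [-1.2, 1.1, -3], "yaw": 0}, {"delta_pos": [0, 0, -3], "yaw": 0}, {"delta_pos": [0, 0, -3], "yaw": 0}, {"delta_pos": [0, 0, -3], "yaw": 0}, {"delta_pos": [0, 0, -2], "yaw": 0}, {"delta_pos": [0, 0, -1], "yaw": 0}, {"delta_pos": [0, 0, 0], "yaw": 0}]'

```text
t: 3.0
tcp_pos: [0.578, 0.1492, 0.0731]
tool_rot: [0.728, 0.686, -0.003, -0.003]
force: [-0.2, 0.6, -0.8]
finger_gap: 0.998
```

>>> send_rows --commands '[{"delta_pos": [0.7, -0.9, -0.2], "yaw": 0}, {"delta_pos": [0, 0, 0], "yaw": 0}, {"delta_pos": [0, 0, 0], "yaw": 0}]' --grip 0.05

```text
t: 3.38
tcp_pos: [0.5871, 0.1399, 0.0733]
tool_rot: [0.728, 0.686, -0.001, -0.002]
force: [0.1, 0.1, 0.1]
finger_gap: 0.472
```

>>> send_rows --commands '[{"delta_pos": [0, 0, -0.4], "yaw": 0}, {"delta_pos": [-0.5, 0, 0], "yaw": 0}, {"delta_pos": [-0.5, 0, 0], "yaw": 0}, {"delta_pos": [-0.5, 0, 0], "yaw": 0}, {"delta_pos": [-0.4, 0, 0], "yaw": 0}, {"delta_pos": [0, 0, 0], "yaw": 0}]'

```text
t: 4.12
tcp_pos: [0.5674, 0.1399, 0.0701]
tool_rot: [0.728, 0.686, -0.0, -0.001]
force: [1.0, -1.0, 1.2]
finger_gap: 0.476
```

>>> send_rows --commands '[{"delta_pos": [-0.3, 0, 0], "yaw": 0}, {"delta_pos": [0, 0, 0], "yaw": 0}, {"delta_pos": [0, 0, 0], "yaw": 0}, {"delta_pos": [0, 0, 0], "yaw": 0}]' --grip 1 --force 30

```text
t: 4.62
tcp_pos: [0.5634, 0.1398, 0.07]
tool_rot: [0.728, 0.685, -0.001, -0.002]
force: [-0.1, -1.0, 0.6]
finger_gap: 0.172
```

```bash
python3 - <<'E'
from h import *
t=[]
for n,r in(('scene',(300,110,420,210)),('side',(250,110,370,210))):
    im=manip.snapshot(n);cv2.imwrite(f'pics/{n}2.png',im);t.append(cv2.resize(im[r[1]:r[3],r[0]:r[2]],(400,333),interpolation=cv2.INTER_CUBIC))
cv2.imwrite('pics/g2.png',np.hstack(t));s=manip.sense();print(s['tcp_pos'],s['finger_gap'],s['force'])
E
```

```text
[0.56335793 0.13983056 0.06995837] 0.17208954780768584 [-0.65059226  0.31694     0.54477195]
```

View pics/g2.png

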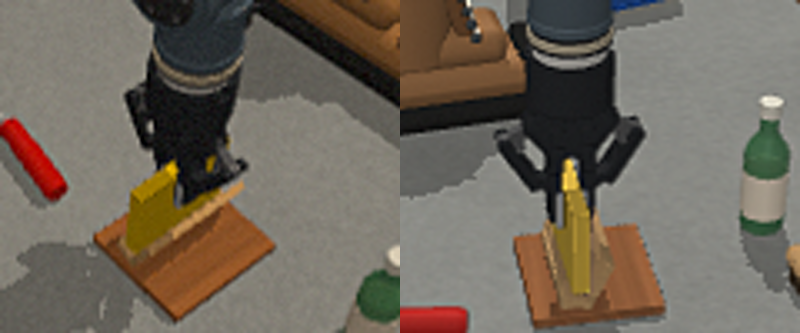

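Gap is 14.6 mm, so the gauge is upright and flat between the pads. Lift and carry.

>>> send_rows --commands '[{"delta_pos": [0, 0, 1], "yaw": 0}, {"delta_pos": [0, 0, 2], "yaw": 0}, {"delta_pos": [0, 0, 3], "yaw": 0}, {"delta_pos": [0, 0, 2.5], "yaw": 0}, {"delta_pos": [-1, -4, 0], "yaw": 0.03}, {"delta_pos": [-1, -4, 0], "yaw": 0.03}, {"delta_pos": [-1, -4, 0], "yaw": 0.03}, {"delta_pos": [-1, -4, 0], "yaw": 0.03}, {"delta_pos": [-1, -4, 0], "yaw": 0.02}, {"delta_pos": [0, -2, 0], "yaw": 0}]' --force 45

```text
t: 5.98
tcp_pos: [0.512, -0.0847, 0.1611]
tool_rot: [0.672, 0.74, -0.001, 0.001]
force: [0.2, 0.0, -1.4]
finger_gap: 0.171
```

>>> send_rows --commands '[{"delta_pos": [0, -1, 0], "yaw": 0}, {"delta_pos": [0, 0, 0], "yaw": 0}]'

```text
t: 6.22
tcp_pos: [0.5121, -0.0962, 0.1617]
tool_rot: [0.673, 0.74, -0.0, 0.002]
force: [0.2, 0.5, -2.4]
finger_gap: 0.171
```

```bash
python3 - <<'E'
from h import *
s=manip.sense();A=R.from_quat(s['tool_rot']).as_matrix();print(s['t'],s['tcp_pos'],np.arctan2(A[1,1],A[0,1]),A[:,2],s['finger_gap'],s['force'])
t=[]
for n in('scene','side'):
    im=manip.snapshot(n);cv2.imwrite(f'pics/{n}3.png',im);C=cam(n)
    T=np.array(s['tcp_pos']);u=A[:,1]*np.sign(A[0,1]);v=np.array([-u[1],u[0],0])
    c=[T+u*.0075*a+v*.055*b+[0,0,-.0415] for a in(-1,1) for b in(-1,1)]
    pr=proj(c,C);print(n,'pred bottom',pr.round(1).tolist())
    q=pr.mean(0).astype(int);r=(q[0]-60,q[1]-60,q[0]+60,q[1]+40)
    m=mask(im,(20,120,60),(35,255,255),tuple(max(0,int(x)) for x in r));h=big(m);print(cv2.approxPolyDP(cv2.convexHull(h),1.5,True)[:,0].tolist())
    t.append(cv2.resize(im[r[1]:r[3],r[0]:r[2]],(400,333),interpolation=cv2.INTER_CUBIC))
cv2.imwrite('pics/g3.png',np.hstack(t))
E
```

```text
6.225 [ 0.51211003 -0.09622547  0.16170893] 0.09421933873259374 [ 0.00189718 -0.00272274 -0.99999449] 0.1711920236796046 [ 0.17659669  0.46331173 -2.4361602 ]
scene pred bottom [[267.0, 206.0], [294.1, 180.6], [271.0, 209.1], [298.1, 183.4]]
[[297, 180], [297, 183], [271, 207], [267, 204], [264, 187], [276, 176]]
side pred bottom [[309.3, 229.9], [294.1, 203.3], [315.1, 228.4], [299.6, 202.0]]
[[304, 182], [315, 201], [314, 227], [309, 228], [295, 203], [295, 193]]
```

View pics/g3.png

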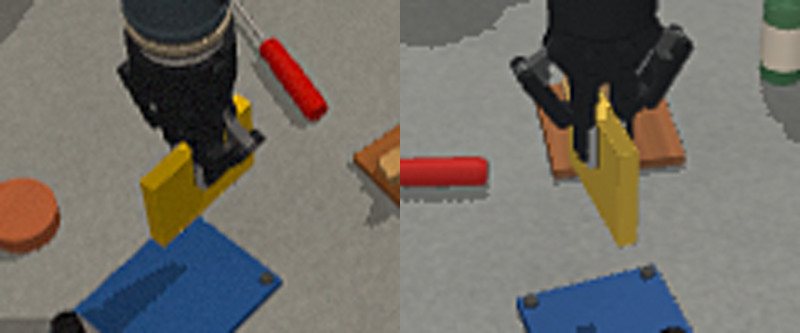

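>>> send_rows --commands '[{"delta_pos": [0, -2, 0], "yaw": -0.01}, {"delta_pos": [0, -1.2, -1], "yaw": 0}, {"delta_pos": [0, 0, -3], "yaw": 0}, {"delta_pos": [0, 0, -3], "yaw": 0}, {"delta_pos": [0, 0, -1.5], "yaw": 0}, {"delta_pos": [0, 0, 0], "yaw": 0}, {"delta_pos": [0, 0, 0], "yaw": 0}]'

```text
t: 7.2
tcp_pos: [0.5134, -0.1305, 0.0732]
tool_rot: [0.676, 0.737, -0.0, 0.003]
force: [1.2, -0.3, -1.6]
finger_gap: 0.173
```

>>> send_rows --commands '[{"delta_pos": [-0.2, -0.5, -0.5], "yaw": 0}, {"delta_pos": [0, 0, -0.7], "yaw": 0}, {"delta_pos": [0, 0, -0.3], "yaw": 0}, {"delta_pos": [0, 0, 0], "yaw": 0}]'

```text
t: 7.7
tcp_pos: [0.5126, -0.1365, 0.0593]
tool_rot: [0.676, 0.737, 0.0, 0.005]
force: [0.2, -0.1, -1.7]
finger_gap: 0.17
```

>>> send_rows --commands '[{"delta_pos": [0, 0, -0.2], "yaw": 0}, {"delta_pos": [0, 0, -0.2], "yaw": 0}, {"delta_pos": [0, 0, 0], "yaw": 0}]'

```text
t: 8.07
tcp_pos: [0.5128, -0.1364, 0.0552]
tool_rot: [0.675, 0.737, 0.0, 0.005]
force: [-0.2, -0.0, -2.5]
finger_gap: 0.17
```

>>> send_rows --commands '[{"delta_pos": [0, 0, -0.15], "yaw": 0}, {"delta_pos": [0, 0, -0.15], "yaw": 0}]'

```text
t: 8.32
tcp_pos: [0.5131, -0.1367, 0.0534]
tool_rot: [0.675, 0.737, 0.0, 0.005]
force: [-4.0, -0.4, 18.2]
finger_gap: 0.167
```

>>> send_rows --commands '[{"delta_pos": [0, 0, -0.1], "yaw": 0}, {"delta_pos": [0, 0, -0.1], "yaw": 0}]'

```text
t: 8.57
tcp_pos: [0.5131, -0.1367, 0.0535]
tool_rot: [0.676, 0.737, 0.001, 0.006]
force: [-1.6, -0.7, 6.2]
finger_gap: 0.169
```

Contact felt (18 N, then 6 N). Release.

>>> send_rows --commands '[{"delta_pos": [0, 0, 0], "yaw": 0}, {"delta_pos": [0, 0, 0], "yaw": 0}, {"delta_pos": [0, 0, 0], "yaw": 0}, {"delta_pos": [0, 0, 0], "yaw": 0}]' --grip -0.2 --force 30

```text
t: 9.07
tcp_pos: [0.5137, -0.137, 0.0539]
tool_rot: [0.676, 0.737, 0.001, 0.006]
force: [-0.2, -0.7, 0.2]
finger_gap: 0.598
```

>>> send_rows --commands '[{"delta_pos": [0, 0, 1], "yaw": 0}, {"delta_pos": [0, 0, 3], "yaw": 0}, {"delta_pos": [0, 0, 4], "yaw": 0}, {"delta_pos": [0, 0, 4], "yaw": 0}, {"delta_pos": [0, 0, 3], "yaw": 0}, {"delta_pos": [0, 0, 0], "yaw": 0}]'

```text
t: 9.82
tcp_pos: [0.513, -0.1366, 0.2107]
tool_rot: [0.676, 0.737, 0.001, 0.007]
force: [-0.3, -0.2, -0.5]
finger_gap: 0.602
```

```bash
python3 - <<'E'
from h import *
s=manip.sense();print(s['t'],s['tcp_pos'],s['finger_gap'],s['force'])
t=[]
T=np.array([.5128,-.1366,0]);u=np.array([np.cos(.086),np.sin(.086),0]);v=np.array([-u[1],u[0],0])
for n,r in(('scene',(200,160,320,280)),('side',(260,210,380,330))):
    im=manip.snapshot(n);cv2.imwrite(f'pics/{n}4.png',im);C=cam(n)
    for z in(.012,.097): print(n,z,proj([T+u*.0075*a+v*.055*b+[0,0,z] for a in(-1,1) for b in(-1,1)],C).round(1).tolist())
    h=big(mask(im,(20,120,60),(35,255,255),r));print(cv2.approxPolyDP(cv2.convexHull(h),1.5,True)[:,0].tolist())
    t.append(cv2.resize(im[r[1]:r[3],r[0]:r[2]],(400,400),interpolation=cv2.INTER_CUBIC))
cv2.imwrite('pics/g4.png',np.hstack(t))
E
```

```text
9.825 [ 0.51299843 -0.13662473  0.21067917] 0.602453571248249 [-0.29649292 -0.15813542 -0.46310369]
scene 0.012 [[260.5, 233.4], [286.2, 208.8], [264.2, 236.4], [289.9, 211.6]]
scene 0.097 [[256.7, 219.3], [284.3, 193.6], [260.6, 222.5], [288.2, 196.5]]
[[287, 195], [289, 211], [263, 234], [258, 218], [284, 194]]
side 0.012 [[313.5, 272.6], [298.8, 244.0], [319.1, 271.0], [304.1, 242.6]]
side 0.097 [[313.9, 248.1], [298.5, 219.8], [319.8, 246.6], [304.1, 218.5]]
[[300, 219], [305, 220], [319, 245], [318, 265], [311, 265], [300, 244]]
```

View pics/g4.png

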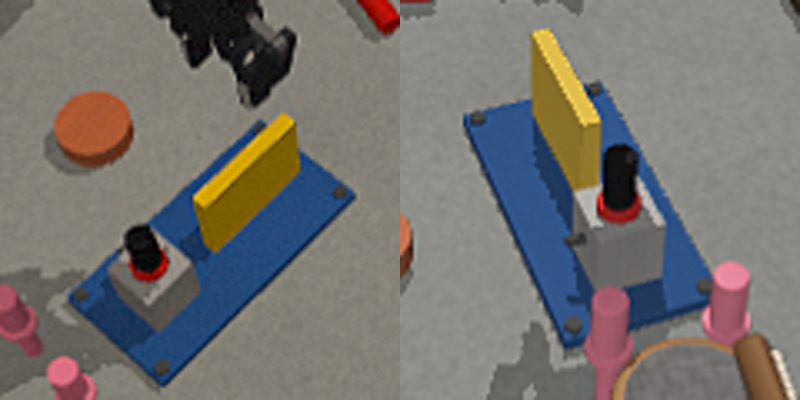

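Gauge stands upright on the base (its corners match the predicted upright model to 1–2 px). Now go above the punch.

>>> send_rows --commands '[{"delta_pos": [0.3, -3, 0], "yaw": 0}, {"delta_pos": [0.3, -4, 0], "yaw": 0}, {"delta_pos": [0.2, -3, 0], "yaw": 0}, {"delta_pos": [0, -1, 0], "yaw": 0}, {"delta_pos": [0, 0, 0], "yaw": 0}]' --grip -0.3

```text
t: 10.55
tcp_pos: [0.5145, -0.2445, 0.2002]
tool_rot: [0.675, 0.738, -0.001, -0.005]
force: [-0.6, 0.2, 0.7]
finger_gap: 0.65
```

```bash
python3 - <<'E'
from h import *
s=manip.sense();im=manip.snapshot('wrist');cv2.imwrite('pics/w5.png',im);C=cam('wrist',s)
A=R.from_quat(s['tool_rot']).as_matrix();print(s['t'],s['tcp_pos'],A[:,1],A[:,2],s['force'])
c=big(mask(im,(105,100,30),(125,255,255)));
r=cv2.minAreaRect(cv2.convexHull((plane(c,.012,C)[:,:2]*1000).astype(np.float32)));print('base',r)
m=mask(im,(0,150,60),(6,255,255),(200,50,450,330));c=big(m);print('red bbox',c.min(0),c.max(0),cv2.minEnclosingCircle(c))
P=plane(c,.076,C)[:,:2]*1000;print(cv2.minEnclosingCircle(P.astype(np.float32)))
B=np.array([.5209,-.2503,0]);print(proj([B+[0,0,.12],B+[0,0,.076]],C))
for p in proj([B+[.012*np.cos(a),.012*np.sin(a),.12] for a in np.arange(0,6.3,.5)],C): cv2.circle(im,tuple(int(round(x)) for x in p),0,(0,255,0),-1)
for p in proj([B+[.016*np.cos(a),.016*np.sin(a),.076] for a in np.arange(0,6.3,.3)],C): cv2.circle(im,tuple(int(round(x)) for x in p),0,(255,255,0),-1)
cv2.imwrite('pics/w5v.png',cv2.resize(im[60:360,150:500],(700,600),interpolation=cv2.INTER_CUBIC))
E
```

```text
10.55 [ 0.51451644 -0.24451498  0.20024963] [ 0.99606761  0.08828252 -0.00745126] [-0.00797562  0.00558827 -0.99995258] [-0.62978919  0.21159712  0.70971984]
base ((514.4058837890625, -182.191650390625), (118.11869049072266, 237.57630920410156), 4.568856716156006)
red bbox [314 179] [346 202] ((330.032958984375, 194.445556640625), 16.042627334594727)
((519.6257934570312, -246.1793670654297), 15.147016525268555)
[[332.02051555 213.19950738]
 [330.90394586 198.67512885]]
```

View pics/w5v.png

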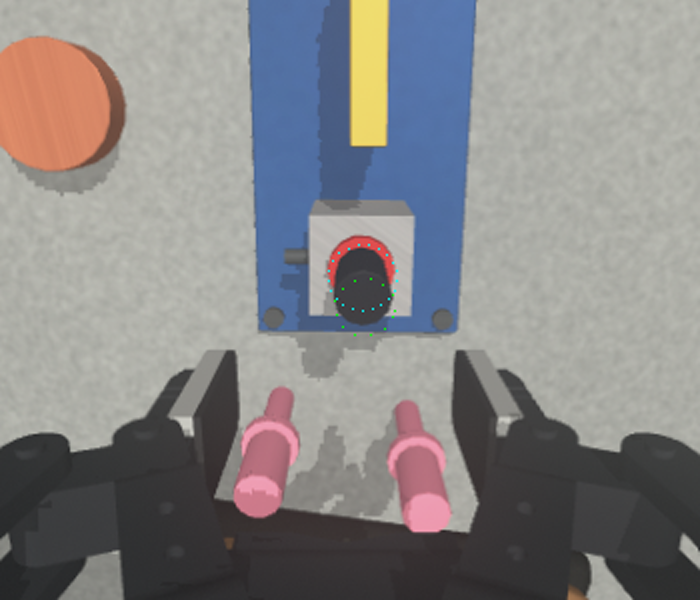

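Wrist view: collar centred about (330,195), between the model dots (shift of ~2 mm). Punch estimated at (0.520, −0.249).

>>> send_rows --commands '[{"delta_pos": [0.5, -0.4, 0], "yaw": 0}, {"delta_pos": [0, 0, -2], "yaw": 0}, {"delta_pos": [0, 0, -3], "yaw": 0}, {"delta_pos": [0, 0, -2.5], "yaw": 0}, {"delta_pos": [0, 0, -1.5], "yaw": 0}, {"delta_pos": [0, 0, -0.5], "yaw": 0}, {"delta_pos": [0, 0, 0], "yaw": 0}]'

```text
t: 11.48
tcp_pos: [0.5225, -0.2433, 0.1043]
tool_rot: [0.672, 0.74, 0.0, -0.003]
force: [-0.0, -0.0, 1.0]
finger_gap: 0.648
```

>>> send_rows --commands '[{"delta_pos": [-0.2, -0.5, -1], "yaw": -0.01}, {"delta_pos": [0, 0, -0.8], "yaw": 0}, {"delta_pos": [0, 0, 0], "yaw": 0}, {"delta_pos": [0, 0, 0], "yaw": 0}]'

```text
t: 11.98
tcp_pos: [0.5214, -0.2497, 0.0868]
tool_rot: [0.676, 0.737, 0.0, -0.001]
force: [0.5, -0.1, 0.3]
finger_gap: 0.648
```

>>> send_rows --commands '[{"delta_pos": [-0.1, 0, -0.1], "yaw": 0}, {"delta_pos": [0, 0, 0], "yaw": 0}, {"delta_pos": [0, 0, 0], "yaw": 0}, {"delta_pos": [0, 0, 0], "yaw": 0}, {"delta_pos": [0, 0, 0], "yaw": 0}]' --grip 1 --force 25

```text
t: 12.6
tcp_pos: [0.5208, -0.2499, 0.0862]
tool_rot: [0.676, 0.737, 0.0, -0.001]
force: [0.2, -1.0, -0.7]
finger_gap: 0.272
```

```bash
python3 -c "
from h import *
s=manip.sense();print(s)"
```

```text
{'t': 12.6, 'q': array([-6.41239553e-01,  6.66523147e-01,  1.66882382e+00,  1.35521219e-03,
        8.07829147e-01, -7.27322372e-01]), 'qd': array([ 0.00059873, -0.00028104,  0.00108062, -0.00015118,  0.00200639,
       -0.00032177]), 'tau': array([ 4.73825232e-03, -4.41750669e+01, -1.13970888e+01,  9.07514244e-03,
        5.37885411e-02, -3.68924404e-03]), 'tcp_pos': array([ 0.52075781, -0.2498532 ,  0.08616944]), 'tool_rot': array([ 6.76371404e-01,  7.36560152e-01,  4.06974275e-04, -8.37085940e-04]), 'force': array([ 0.20116569, -1.01215128, -0.69435989]), 'ft_torque': array([-0.04355432, -0.03488394,  0.02344819]), 'finger_gap': 0.272436011946004}
```

Knob gripped (gap 23 mm), lateral force ≈ 0. Draw up.

>>> send_rows --commands '[{"delta_pos": [0, 0, 0], "yaw": 0}, {"delta_pos": [0, 0, 0.3], "yaw": 0}, {"delta_pos": [0, 0, 0.3], "yaw": 0}, {"delta_pos": [0, 0, 0.3], "yaw": 0}, {"delta_pos": [0, 0, 0], "yaw": 0}]' --force 40

```text
t: 13.22
tcp_pos: [0.5206, -0.2495, 0.0948]
tool_rot: [0.676, 0.737, 0.001, -0.001]
force: [2.0, -0.8, -3.3]
finger_gap: 0.267
```

>>> send_rows --commands '[{"delta_pos": [0.03, 0, 0.3], "yaw": 0}, {"delta_pos": [0, 0, 0.3], "yaw": 0}, {"delta_pos": [0, 0, 0.3], "yaw": 0}, {"delta_pos": [0, 0, 0.3], "yaw": 0}, {"delta_pos": [0, 0, 0], "yaw": 0}]'

```text
t: 13.85
tcp_pos: [0.5206, -0.2494, 0.1077]
tool_rot: [0.676, 0.737, 0.0, -0.002]
force: [0.7, -0.7, -4.2]
finger_gap: 0.267
```

>>> send_rows --commands '[{"delta_pos": [0, 0, 0.3], "yaw": 0}, {"delta_pos": [0, 0, 0.25], "yaw": 0}, {"delta_pos": [0, 0, 0.1], "yaw": 0}, {"delta_pos": [0, 0, 0], "yaw": 0}, {"delta_pos": [0, 0, 0], "yaw": 0}]'

```text
t: 14.48
tcp_pos: [0.5206, -0.2494, 0.1146]
tool_rot: [0.676, 0.737, 0.0, -0.002]
force: [0.2, -0.8, -4.8]
finger_gap: 0.268
```

```bash
python3 - <<'E'
from h import *
s=manip.sense();A=R.from_quat(s['tool_rot']).as_matrix();print(s['t'],s['tcp_pos'],A[:,2],s['finger_gap'],s['force'],s['ft_torque'])
t=[]
for n,r in(('scene',(200,160,320,280)),('side',(260,210,380,330))):
    im=manip.snapshot(n);cv2.imwrite(f'pics/{n}6.png',im);C=cam(n)
    h=big(mask(im,(20,120,60),(35,255,255),r));print(n,'gauge',cv2.approxPolyDP(cv2.convexHull(h),1.5,True)[:,0].tolist())
    h=big(mask(im,(0,150,50),(6,255,255),r));h0=big(mask(cv2.imread(f'pics/{n}4.png'),(0,150,50),(6,255,255),r))
    print('red now',h.min(0),h.max(0),'before',h0.min(0),h0.max(0))
    B=np.array([s['tcp_pos'][0],s['tcp_pos'][1],0])
    for z in(.068,.097):
        q=proj([B+[.016*np.cos(a),.016*np.sin(a),z+d] for a in np.arange(0,6.3,.1) for d in(0,.008)],C);print('pred collar at',z,q.min(0).round(1),q.max(0).round(1))
    t.append(cv2.resize(im[r[1]:r[3],r[0]:r[2]],(400,400),interpolation=cv2.INTER_CUBIC))
cv2.imwrite('pics/g6.png',np.hstack(t))
E
```

```text
14.475 [ 0.52057994 -0.24940454  0.11460026] [-0.0017129   0.00269944 -0.99999489] 0.2684268248256827 [ 0.23771503 -0.83271031 -4.84133984] [-0.06029085 -0.07788452  0.03842847]
scene gauge [[287, 195], [289, 211], [263, 234], [258, 218], [284, 194]]
red now [307 160] [319 169] before [307 160] [319 169]
pred collar at 0.068 [237.9 233.2] [250.2 245.2]
pred collar at 0.097 [236.  228.3] [248.6 240.5]
side gauge [[318, 265], [311, 265], [300, 244], [299, 237], [314, 251]]
red now [319 260] [331 268] before [319 268] [331 276]
pred collar at 0.068 [318.  265.4] [331.9 277.9]
pred collar at 0.097 [318.3 256.7] [332.3 269.3]
```

View pics/g6.png

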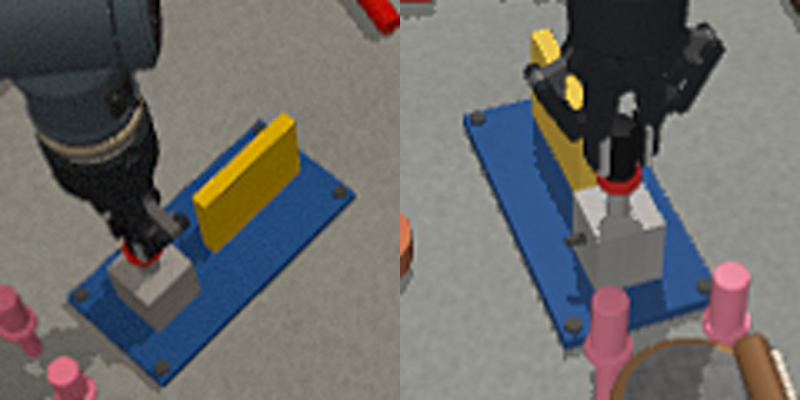

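Side: gauge still in place, collar raised from rows 268–276 to 260–268. I'll take a sub-pixel check of the rise after a 0.5 mm correction.

>>> send_rows --commands '[{"delta_pos": [0, 0, 0.06], "yaw": 0}, {"delta_pos": [0, 0, 0], "yaw": 0}, {"delta_pos": [0, 0, 0], "yaw": 0}]'

```text
t: 14.95
tcp_pos: [0.5206, -0.2494, 0.1151]
tool_rot: [0.676, 0.736, 0.0, -0.002]
force: [-0.6, -1.2, -2.7]
finger_gap: 0.269
```

```bash
python3 - <<'E'
from h import *
s=manip.sense();print(s['t'],s['tcp_pos'],s['force'],s['finger_gap'])
a=cv2.imread('pics/side4.png').astype(float);b=manip.snapshot('side').astype(float)
C=cam('side')
def edge(im,x,y0,y1):
    c=im[y0:y1,x];r=c[:,2]-(c[:,0]+c[:,1])/2
    k=int(np.argmax(r));h=r[k]/2
    for j in range(k,len(r)-1):
        if r[j+1]<h: return y0+j+(r[j]-h)/(r[j]-r[j+1])
e=[(edge(a,x,264,282),edge(b,x,256,274)) for x in range(321,330)]
e=np.array(e);d=e[:,0]-e[:,1];print(d.round(2),np.median(d),d.mean())
B=np.array([.5206,-.2494,0])+np.array([-.3,-.95,0])*.016
p=[proj([B+[0,0,z]],C)[0,1] for z in(.068,.096,.097,.098)];print([p[0]-x for x in p[1:]])
E
```

```text
14.95 [ 0.52058164 -0.24942702  0.115107  ] [-0.63426601 -1.16277333 -2.73844259] 0.26850892657635694
[8.52 8.67 8.63 8.34 8.61 8.68 8.84 8.62 9.32] 8.632764331210183 8.693298001583551
[np.float64(8.381915386900687), np.float64(8.686690338758979), np.float64(8.991845642397777)]
```

Image rise is 8.63–8.69 px, against 8.69 px expected for 29 mm. The TCP rise is 28.9 mm, so the two agree. Handing in.

```bash
python3 -c "
from station import manip
print(manip.sign_off())"
```

```text
the job is handed in; nothing more can be done
None
```

The job is handed in at about 15 s of the 48 s. The gauge stands on the base plate, and the punch is held with its collar level with the gauge's top edge. The sign-off gives no verdict.

- **Gauge:** the rows could not tilt the tool. I dragged the leaning gauge nearly upright in its rest with one pad, then pinched it (gap 14.6 mm, so flat between the pads). I set it at about own y +50 on the bare half of the base and let go. In the scene camera after release, its corners matched an upright, 97 mm high gauge to about 1–2 px. It was unmoved in the last scene picture.
- **Punch:** I gripped the black knob with 40 N and drew it straight up 28.9 mm by the TCP. The sub-pixel rise of the collar in the side view was 8.63–8.69 px, against 8.69 px expected for 29 mm. The shank is still about 25 mm in the bore. Lateral force during the draw stayed at about 2 N or less.

**Checks that disagreed:** the wrist camera put the base about 3 mm off the fixed cameras in y, so I used a value in between. The upward pull after gripping read between 2.7 and 4.8 N, which fits the weight of the punch only loosely.

I did not view the bystanders and pink look-alikes again one by one. They were never approached, and those in the last crops looked unmoved.

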